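# Gauge the fired rods, thickest first

### The arm

A 6-joint arm with a two-finger parallel gripper is mounted at the origin on the work surface. World frame = base frame: x ahead of the robot, y to its left, z up, the work surface at z = 0. Lengths are in m, angles in rad, forces in N, time in s.
With the tool pointing down it reaches from about 0.35 to 0.775 m from the base axis. Payload 5.5 kg.
Tool frame: the origin (TCP) lies midway between the tips of the shut fingers; the grasp point (between the pads) lies 19 mm behind it; z points along the fingers, y is the direction in which the jaws open and shut (so a half turn about z gives the same grasp; the last joint's range is limited). The gripper opens to 85 mm and grips with 20 to 120 N. Pads are 22 mm wide; open, the fingers measure 114 mm over their backs; the gripper's body (76 mm by 85 mm) begins 54 mm behind the grasp point. The pads swing forward as they close: fully open they stand 13 mm farther back than shut.
Start: joints at [-1.246, 0.313, 0.046, 1.304, 0, 1.431], TCP at [0.258, -0.514, 0.205] pointing down, gripper open.
Joint ranges: [-2.76, 2.76], [-0.86, 1.69], [-1.03, 1.26], [-2.2, 2.34], [-1.47, 1.5], [-3.14, 3.14]. Speed limits (rad/s): [2.57, 2.57, 3.14, 3.14, 3.14, 3.14].

### API

Orientations are given as a rotation vector (axis times angle).
In Python, from bench import state, camera, camera_model, close_job gives the robot as it stands.
- The arm moves only by the tool servo_tool, never from a script. Its argument "motion" is text: rows parted by semicolons, each of 5 numbers parted by spaces: the closure, from -1 (fully open) to 1 (shut), so that 0 is half open, then the shift along the tool's x, y, z in mm, then the turn about the tool's z in degrees. In form: jaw x y z spin; .... A call has exactly 10 rows; each row is the pose to reach, as a shift and turn from the pose commanded when the call began, along the tool's axes at that moment; what a row does not reach only later rows make up. A row lasts 1/8 s, in which the tool goes at most 62.5 mm and 10.7 degrees, less where a joint would pass 70% of its speed; a pose out of reach is approached as far as the arm can. A call with a gripper value outside its range is refused whole. The fingers move at their own pace and stop on an object; "force" is the grip in N (left out, the last holds). Time passes only in rows, so rows that repeat a pose let the fingers close, or fill a call up. It gives the time, the measured TCP pose, the force and the opening at its end, in the units of the state.
- state(): the state, without advancing time (a new reading comes with each control period).
- camera(name): name is "scene" or "top" or "wrist"; returns (picture, depth): 384x512x3 uint8, red, green, blue; 384x512 float32, m along the optical axis (not along the pixel's ray), 0 where there is no reading.
- camera_model(name): a dict with "intrinsics" (3x3 intrinsics, pixels), "R" (3x3) and "t" (3): a world point X has camera coordinates R X + t; the wrist camera has in their place "hand_eye" (4x4, takes a point from camera to tool coordinates, whose origin is the TCP and whose axes are the flange's). Camera axes: x right, y down, z forward; pixel columns grow to the right and rows downward; lengths in m; the calibration is good to about 2 mm. A picture is of the moment at which its call begins: read the wrist's pose just before it. camera_model takes no time and is no camera call.
- close_job(): hands the job in, once; it reports no verdict.
The state is a dict: "time_s": time; "q": joint angles; "joint_vel": joint speeds; "joint_torque": joint torques, N m; "position": TCP position; "tool_rot": TCP orientation; "wrist_force": force on the tool from outside, world axes, zero at the start; "ft_torque": the same for the moment, N m; "width": finger opening in m.
Only numpy, scipy, OpenCV 4.12 (cv2) and the standard library are available. Lean on these libraries where they do the work, as an engineer would, in place of code of your own. Each camera call takes 0.05 s, during which the arm holds its last target. There are 200 camera calls.

### The job

Check the three fired rods on the kiln shelf in the largest hole of the sloping hole gauge, stepping down from the thickest: offer each rod foot first and square to the plate, centred on the hole, and push. A rod that the plate stops is oversize: stand it upright on the round batt for regrinding; the first rod that goes in, push on through the plate and let it slide down to lie in the tray behind it. Stop there: leave any rod that is left standing where it is on the shelf, and do not disturb the other things on the bench.

Things in the scene. Friction and masses are not known exactly. Their poses are not given: they have to be found in the camera images.
- rod_thick_centre (a point): fired clay rod, plain off-white round bar 40 mm in diameter and 120 mm long, standing upright and loose on the kiln shelf (ends bevelled 2 mm). This point is its centre, 60 mm above its foot; z runs along the rod, upwards. About 330 g; grip it in its upper part, firmly, or it pivots in the pads when tilted. The thickest of the three.
- rod_mid_centre (a point): fired clay rod, plain off-white round bar 30 mm in diameter and 120 mm long, standing upright and loose on the kiln shelf (ends bevelled 2 mm). This point is its centre, 60 mm above its foot; z runs along the rod, upwards. About 185 g; grip it in its upper part, firmly, or it pivots in the pads when tilted. The middle one in thickness.
- rod_thin_centre (a point): fired clay rod, plain off-white round bar 22 mm in diameter and 120 mm long, standing upright and loose on the kiln shelf (ends bevelled 2 mm). This point is its centre, 60 mm above its foot; z runs along the rod, upwards. About 100 g; grip it in its upper part, firmly, or it pivots in the pads when tilted. The thinnest.
- kiln_shelf: buff ceramic kiln shelf 240 (x) x 280 (y) x 18 mm lying flat on the bench, fixed, on the robot's left; origin at the centre of its underside. The three rods stand in a row along y at about x = -40 mm, about 90 mm apart, in any order; a cup and a bowl stand on its far half.
- gauge_hole (a point): centre of the mouth of the gauge's largest hole (34.5 mm, edge bevelled 1 mm), in the plate's upper face, at the left end of the row as the robot sees it. z is the hole's axis, square to the plate, pointing up and towards the robot, 0.6 rad (34 deg) from vertical; x runs up the slope away from the robot, y along the row. The 26.5 and 20.5 mm holes lie 57 and 107 mm off towards -y.
- gauge_plate: sloping steel plate of the fixed gauge, 110 (x) x 190 (y) x 8 mm, origin at the middle of its upper face, axes as gauge_hole, which is at y = +57 mm. Below it a tray runs down along -z, a lane per hole; under the largest hole 44 mm wide, floor 18 mm from the axis on the -x side, rubber stop 148 mm below the upper face: a rod let go half-way or more through slides down and lies below the plate.
- batt_top (a point): centre of the top face of the round buff ceramic batt, 150 mm across and 12 mm thick, lying flat and fixed on the bench on the robot's right; empty; for oversize rods.
- cup: bystander, loose: white glazed cup, 64 mm across, 75 mm high, standing on the far half of the kiln shelf; leave alone
- bowl: bystander, loose: small blue bowl, 90 mm across, 45 mm high, on the far half of the kiln shelf; leave alone
- caliper: bystander, loose: steel slide caliper with a black head, 200 mm long, lying on the bench on the robot's side of the gauge; leave alone
- rub_stone: bystander, loose: dark rubbing stone 100 x 50 x 25 mm lying on the bench at the right front, beside the batt; leave alone
- prop_a: bystander, loose: tubular kiln prop 42 mm across, 100 mm high, standing at the right rear; leave alone
- prop_b: bystander, loose: tubular kiln prop 42 mm across, 75 mm high, standing at the right rear; leave alone
- brush: bystander, loose: brush 190 mm long lying near the robot on the left; leave alone
- glaze_jar: bystander, loose: jar 72 mm across, 90 mm high, at the right; leave alone
Things that resemble listed ones, but are neither listed nor needed, are in the scene too. Leave any pink or red look-alike of the part that bears rod_mid_centre alone.

How it is judged:
On the way, in this order (a step that is already met when the one before it is completed fails the run):
1. the thickest rod is offered squarely to the largest hole and stopped by the plate (contact force between rod_thick and gauge_plate above 1 N and x of rod_thick in the frame of gauge_hole between -0.008 and 0.008 m and y of rod_thick in the frame of gauge_hole between -0.008 and 0.008 m and z of rod_thick in the frame of gauge_hole between -0.006 and 0.008 m and angle between the z axis of rod_thick_centre and the z axis of gauge_hole, either way round below 0.22 rad), for 0.1 s.
2. the thickest rod stands upright on the batt, let go (horizontal distance between rod_thick and batt_top below 0.07 m and height (world z) of rod_thick between 0.004 and 0.02 m and angle between rod_thick's own z axis and vertical below 0.12 rad and contact force between rod_thick and the fingers below 0.2 N and linear speed of rod_thick below 0.03 m/s), for 0.2 s.
3. the middle rod is half-way through the largest hole, along its axis (x of rod_mid_centre in the frame of gauge_hole between -0.007 and 0.007 m and y of rod_mid_centre in the frame of gauge_hole between -0.007 and 0.007 m and z of rod_mid_centre in the frame of gauge_hole between -0.03 and 0.03 m and angle between the z axis of rod_mid_centre and the z axis of gauge_hole, either way round below 0.25 rad).
At the end, for the whole second after the job is handed in: Thickest rod upright (7 deg) on the batt, foot within 70 mm of its centre, let go and still; middle rod still in the lane under the largest hole, its centre over 72 mm below the upper face and within 25 mm of the hole's axis; thinnest rod upright on the shelf within 15 mm of its start (all of step 2 and x of rod_mid_centre in the frame of gauge_hole between -0.025 and 0.025 m and y of rod_mid_centre in the frame of gauge_hole between -0.025 and 0.025 m and z of rod_mid_centre in the frame of gauge_hole between -0.15 and -0.072 m and linear speed of rod_mid below 0.03 m/s and angle between rod_thin's own z axis and vertical below 0.1 rad and distance of rod_thin from where it was at the start of the episode below 0.015 m); the robot touches nothing.
It fails at once if the thinnest rod is moved more than 15 mm or tipped (distance of rod_thin from where it was at the start of the episode above 0.015 m or angle between rod_thin's own z axis and vertical above 0.2 rad).
It fails at once if a bystander is moved more than 25 mm (distance of any of cup, bowl, caliper, rub_stone, prop_a, prop_b, brush, glaze_jar from where it was at the start of the episode above 0.025 m).
It also fails if it takes over 70 s, if anything falls off the work surface, if the arm or the gripper's body presses on something with over 40 N, if the wrist force passes 120 N, or if a joint passes its speed limit or range.

## Working session

There is one attempt and no reset: what is moved stays moved. The work goes in short steps, Python scripts to look and compute and a tool call to move; the robot and the scene stay as the last step left them, time stands still between calls to the robot, and variables do not carry over. Pictures are saved under pics/ and viewed, on a budget of 10 in all, crops included, one or two more only if the job needs it, and the job is handed in when it is done.

Besides the shell and the picture viewer there is one more tool, called after "Request:" by a JSON object that holds its "method" and its "body". servo_tool: Moves the arm, as the interface text tells. Its arguments: {"type":"object","properties":{"motion":{"type":"string"},"force":{"type":"number"}},"required":["motion"]}

```bash
mkdir -p pics; ls; python3 - <<'E'
from bench import *
import cv2,numpy as np
s=state();print(s)
for n in("scene","top"):
    p,d=camera(n);m=camera_model(n);np.savez(n+'.npz',p=p,d=d,K=m["intrinsics"],R=m["R"],t=m["t"])
    print(n,m)
    cv2.imwrite(f'pics/{n}1.png',cv2.resize(p[:,:,::-1],(768,576),interpolation=cv2.INTER_CUBIC))
print(camera_model("wrist"))
E
```

```text
pics
{'time_s': 0.0, 'q': array([-1.24560131e+00,  3.14041515e-01,  4.49521665e-02,  1.30360335e+00,
       -5.28123912e-05,  1.43118949e+00]), 'joint_vel': array([ 0.00105732, -0.00110636, -0.0004628 ,  0.00090575,  0.00020323,
       -0.00026433]), 'joint_torque': array([-3.08297531e-04, -4.80625963e+01,  2.98536104e+01,  1.93534687e-02,
       -5.62483581e-05,  1.08523984e-06]), 'position': array([ 0.25752698, -0.51345899,  0.20367458]), 'tool_rot': array([-3.05530207e+00, -7.23120864e-01,  3.58406060e-04]), 'wrist_force': array([ 0.04339411, -0.17265992, -0.05977943]), 'ft_torque': array([ 0.01050426, -0.02344752, -0.01369501]), 'width': 0.08526530642686656}
scene {'intrinsics': array([[382.56348315,   0.        , 250.71729853],
       [  0.        , 382.56348315, 197.7015044 ],
       [  0.        ,   0.        ,   1.        ]]), 'R': array([[-0.71020752,  0.70381251,  0.01591336],
       [ 0.42435713,  0.44603028, -0.78802158],
       [-0.56171729, -0.55290591, -0.61544192]]), 't': array([ 0.42181462, -0.12119031,  1.46576286])}
top {'intrinsics': array([[434.53759545,   0.    
[... 152 characters left out ...]
0.99994891,  0.0076507 ],
       [-0.98951716, -0.00764096, -0.14421306],
       [ 0.14426415, -0.00661775, -0.98951708]]), 't': array([-0.06128282,  0.56830184,  1.51896752])}
{'intrinsics': array([[324.38048935,   0.        , 251.79377323],
       [  0.        , 324.38048935, 191.9505368 ],
       [  0.        ,   0.        ,   1.        ]]), 'hand_eye': array([[-2.56211031e-04, -9.49945341e-01, -3.12416043e-01,
         8.01912103e-02],
       [ 9.99999930e-01, -3.28563778e-04,  1.78949251e-04,
         8.47576685e-04],
       [-2.72640603e-04, -3.12415975e-01,  9.49945359e-01,
        -1.70689033e-01],
       [ 0.00000000e+00,  0.00000000e+00,  0.00000000e+00,
         1.00000000e+00]])}
```

View pics/top1.png

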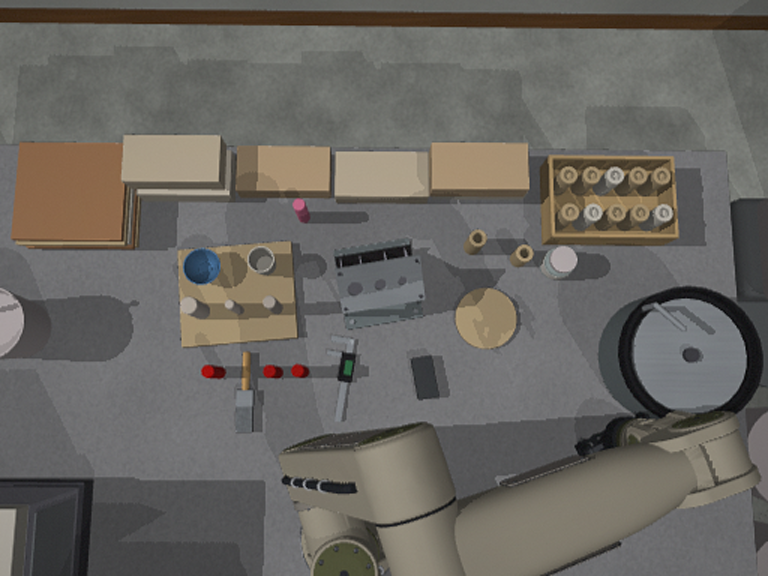

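View pics/scene1.png

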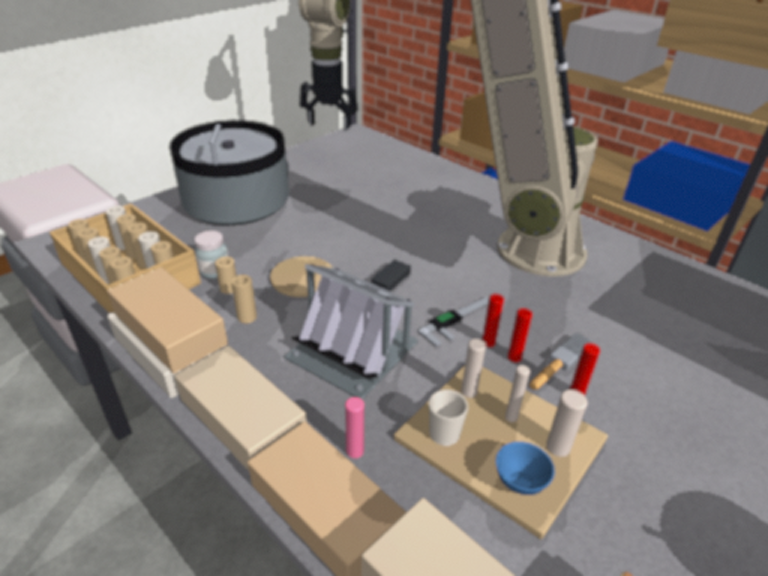

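The top view shows the shelf row at (190,305) thick, (231,305) thin and (268,303) mid. The red rods at (212,371), (272,371), (299,371) and the pink one at (300,210) are look-alikes off the shelf. The largest gauge hole is at about (348,287), and the batt is at (486,318).

```bash
cat > h.py <<'E'
import numpy as np
def cloud(f):
    z=np.load(f);d=z['d'].astype(float);K=z['K'];v,u=np.mgrid[:384,:512]
    c=np.stack([(u-K[0,2])*d/K[0,0],(v-K[1,2])*d/K[1,1],d],-1)
    return z['p'],(c-z['t'])@z['R']   # R^T(c-t)
E
python3 - <<'E'
from h import *
import cv2
for f in('top.npz','scene.npz'):
    p,w=cloud(f);d=np.load(f)['d']
    hs=cv2.cvtColor(p,cv2.COLOR_RGB2HSV)
    m=(w[...,2]>0.124)&(w[...,2]<0.150)&(w[...,0]>.35)&(w[...,0]<.8)&(w[...,1]>-.4)&(w[...,1]<.6)&(d>0)
    m2=((w[...,2]>0.05)&m|(w[...,2]>.09)&(w[...,2]<.15)&(w[...,0]>.3)&(w[...,0]<.85)&(w[...,1]>-.4)&(w[...,1]<.6)&(d>0))
    n,l,st,c=cv2.connectedComponentsWithStats(m2.astype('uint8'))
    for i in range(1,n):
        if st[i,4]<8: continue
        P=w[l==i];print(f,st[i],P.mean(0).round(3),P.min(0).round(3),P.max(0).round(3),np.median(p[l==i],0))
p,w=cloud('top.npz')
# plate region raw px
for (u,v) in [(232,191),(254,191),(271,190),(240,200),(262,198),(245,170),(235,215),(270,210),(324,212),(283,250),(226,162),(273,160),(125,225),(195,160)]: print(u,v,w[v,u].round(3))
E
```

```text
top.npz [ 81 110  68  15 897] [0.827 0.415 0.123] [0.81  0.304 0.09 ] [0.85  0.532 0.136] [170. 157. 137.]
top.npz [ 287  112   62   18 1034] [ 0.821 -0.292  0.124] [ 0.798 -0.4    0.09 ] [ 0.85  -0.186  0.14 ] [168. 145. 115.]
top.npz [195 132  10  11  74] [0.761 0.119 0.116] [0.748 0.105 0.091] [0.777 0.134 0.128] [184.5 101.  129. ]
top.npz [313 153  12  12  80] [ 0.69  -0.297  0.1  ] [ 0.67  -0.317  0.09 ] [ 0.711 -0.278  0.108] [147.  130.  102.5]
top.npz [165 164  16   8  23] [0.66  0.217 0.093] [0.643 0.187 0.09 ] [0.668 0.239 0.1  ] [160. 153. 138.]
top.npz [226 185  58  24 850] [ 0.55  -0.071  0.132] [ 0.511 -0.171  0.09 ] [0.596 0.022 0.15 ] [118. 122. 126.]
top.npz [175 197  11  10  82] [0.531 0.177 0.131] [0.518 0.165 0.092] [0.546 0.193 0.145] [154.  146.  137.5]
top.npz [120 198  15  13 149] [0.522 0.355 0.13 ] [0.504 0.339 0.091] [0.541 0.378 0.144] [170. 161. 151.]
top.npz [150 199   9   8  52] [0.525 0.266 0.128] [0.517 0.258 0.094] [0.538 0.277 0.141] [142.5 134.5 125. ]
top.npz [134 243  11   9  80] [0.377 0.312 0.117] [0.364 0.299 0.091] [0.392 0.329 0.126] [154.5
[... 1309 characters left out ...]
0.342 0.09 ] [0.549 0.382 0.14 ] [193. 178. 170.]
scene.npz [230 265  13  17 194] [0.772 0.127 0.111] [0.754 0.108 0.09 ] [0.783 0.139 0.123] [221.5 115.5 152. ]
scene.npz [ 271  332   72   52 1147] [0.833 0.378 0.127] [0.817 0.308 0.123] [0.85  0.453 0.131] [221. 204. 179.]
232 191 [0.574 0.004 0.092]
254 191 [ 0.57  -0.072  0.124]
271 190 [ 0.57  -0.129  0.146]
240 200 [ 0.537 -0.025  0.135]
262 198 [ 0.544 -0.099  0.136]
245 170 [ 0.66  -0.041  0.038]
235 215 [ 0.499 -0.005  0.008]
270 210 [ 0.518 -0.133  0.01 ]
324 212 [ 0.511 -0.329  0.013]
283 250 [ 0.373 -0.179  0.02 ]
226 162 [ 0.698  0.031 -0.002]
273 160 [ 0.707 -0.145 -0.004]
125 225 [0.459 0.391 0.015]
195 160 [0.703 0.146 0.003]
```

```bash
python3 - <<'E'
from h import *
import cv2
p,w=cloud('top.npz')
# plate plane RANSAC in region
r=w[160:225,222:288].reshape(-1,3);r=r[(r[:,2]>.02)]
n0=np.array([-np.sin(.6),0,np.cos(.6)])
best=None;rng=np.random.default_rng(0)
for _ in range(500):
    a=r[rng.choice(len(r),3,False)];n=np.cross(a[1]-a[0],a[2]-a[0]);n/=np.linalg.norm(n)+1e-9;n*=np.sign(n[2])
    if n[2]<.7 or n[2]>.92: continue
    k=abs((r-a[0])@n)<.003
    if best is None or k.sum()>best.sum(): best=k
q=r[best];c=q.mean(0);n=np.linalg.svd(q-c)[2][2];n*=np.sign(n[2]);print(len(q),c,n,np.arccos(n[2]),q.min(0),q.max(0))
# batt
m=(abs(w[...,2]-.012)<.005);m[:, :290]=0;m[:,360:]=0;m[:185]=0;m[240:]=0
b=w[m];h=cv2.cvtColor(p,cv2.COLOR_RGB2HSV)
mb=(h[...,1]>60)&(h[...,0]>8)&(h[...,0]<28);mb[:, :290]=0;mb[:,360:]=0;mb[:180]=0;mb[245:]=0
b=w[mb];print('batt',b.mean(0),b.min(0),b.max(0),mb.sum())
ms=(h[...,1]>60)&(h[...,0]>8)&(h[...,0]<28)&(abs(w[...,2]-.018)<.006);ms[:, :100]=0;ms[:,210:]=0
rr=cv2.minAreaRect((w[ms][:,:2]*1000).astype(np.float32));print('shelf',rr)
cv2.imwrite('pics/gauge.png',cv2.resize(p[150:235,215:300,::-1],(600,600),interpolation=cv2.INTER_CUBIC))
E
```

```text
1084 [ 0.57362043 -0.06995845  0.1533935 ] [-0.55967022 -0.10527943  0.8220009 ] 0.605880639346473 [ 0.51099839 -0.1676038   0.11768207] [0.63173316 0.03073995 0.18520286]
batt [ 0.51195288 -0.32680637  0.01700923] [ 0.34361672 -0.39970618 -0.00299101] [ 0.58638448 -0.04688516  1.58546972] 1290
shelf ((585.18017578125, 273.9546203613281), (314.6453552246094, 487.75341796875), 84.62181091308594)
```

Request:
{"method": "servo_tool", "body": {"motion": "-1 30 -20 -40 -10; -1 80 -54 -75 -20; -1 130 -88 -75 -30; -1 180 -122 -75 -40; -1 230 -155 -75 -50; -1 282 -190 -75 -60; -1 334 -225 -75 -70; -1 386 -260 -75 -80; -1 438 -295 -75 -90; -1 489 -329 -75 -100", "force": 60}}

```text
time_s: 1.35
position: [0.5479, 0.0013, 0.2793]
tool_rot: [-1.402, -2.811, 0.001]
wrist_force: [1.3, -0.9, -0.1]
width: 0.0854
```

```bash
cat >> h.py <<'E'
from scipy.spatial.transform import Rotation as Rn
import cv2
def wrist(name):
    from bench import state,camera,camera_model
    s=state();p,d=camera("wrist");m=camera_model("wrist");H=m["hand_eye"]
    Rt=Rn.from_rotvec(s["tool_rot"]).as_matrix();R=(Rt@H[:3,:3]).T
    t=-R@(Rt@H[:3,3]+s["position"])
    np.savez(name+'.npz',p=p,d=d,K=m["intrinsics"],R=R,t=t)
    cv2.imwrite(f'pics/{name}.png',cv2.resize(p[:,:,::-1],(768,576),interpolation=cv2.INTER_CUBIC))
    return s
E
python3 - <<'E'
from h import *
wrist('w1');p,w=cloud('w1.npz')
r=w[(w[...,2]>.08)&(w[...,2]<.2)&(w[...,0]<.68)&(w[...,0]>.48)&(w[...,1]>-.2)&(w[...,1]<.06)]
best=None;rng=np.random.default_rng(0)
for _ in range(600):
    a=r[rng.choice(len(r),3,False)];n=np.cross(a[1]-a[0],a[2]-a[0]);n/=np.linalg.norm(n)+1e-9;n*=np.sign(n[2])
    if n[2]<.7 or n[2]>.92: continue
    k=abs((r-a[0])@n)<.0025
    if best is None or k.sum()>best.sum(): best=k;b=(a[0],n)
q=r[best];c=q.mean(0);n=np.linalg.svd(q-c,full_matrices=False)[2][2];n*=np.sign(n[2])
print(len(q),c,n,np.arccos(n[2]),'yaw',np.degrees(np.arctan2(-n[1],-n[0])))
y=np.cross([0,0,1],[-n[0],-n[1],0]);y/=np.linalg.norm(y);x=np.cross(y,n)
# rectified plate map 0.5mm: mask of on-plane
z=np.load('w1.npz');K=z['K']
X,Y=np.meshgrid(np.arange(-90,90,.5)/1e3,np.arange(-130,130,.5)/1e3)
P=c+X[...,None]*x+Y[...,None]*y
C=P@z['R'].T+z['t'];u=(C[...,0]/C[...,2]*K[0,0]+K[0,2]).astype('f4');v=(C[...,1]/C[...,2]*K[1,1]+K[1,2]).astype('f4')
im=cv2.remap(p,u,v,cv2.INTER_LINEAR);cv2.imwrite('pics/rect.png',np.hstack([im[:,:,::-1]]))
h=((w-c)@n).astype('f4');hm=cv2.remap(h,u,v,cv2.INTER_NEAREST)
m=(abs(hm)>.004).astype('uint8')
N,l,st,ce=cv2.connectedComponentsWithStats(m)
for i in range(1,N):
    if 500<st[i,4]<8000: print(st[i],ce[i], (c+(ce[i][0]*.0005-.09)*x+(ce[i][1]*.0005-.13)*y).round(4))
np.savez('pl.npz',c=c,n=n,x=x,y=y)
E
```

```text
15827 [ 0.5737191  -0.06140637  0.15584583] [-0.5548092  -0.09963726  0.82598981] 0.5988404148822594 yaw 10.181125687285867
[ 153  133   41   37 1076] [172.95910781 151.19981413] [ 0.5805 -0.1155  0.1539]
[ 148  225   51   51 1934] [173.39451913 250.36194416] [ 0.5719 -0.0666  0.154 ]
[ 140  329   68   68 3396] [173.2081861  363.17638398] [ 0.5618 -0.0111  0.1539]
```

View pics/rect.png

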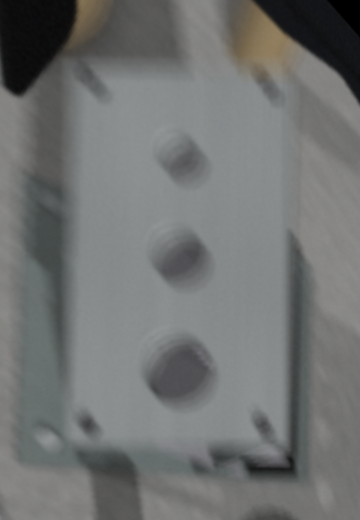

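The rectified plate, at 0.5 mm/px, shows three holes in the row. The largest is at about (178,368), consistent with a plate centre at (180,255) plus 57 mm.

```bash
python3 - <<'E'
from h import *
im=cv2.imread('pics/rect.png',0);z=np.load('pl.npz');c,n,x,y=[z[k] for k in'cnxy']
g=cv2.GaussianBlur(im,(5,5),0)
for r0,r1,cy in((30,40,368),(22,31,255),(17,25,155)):
    C=cv2.HoughCircles(g[cy-60:cy+60],cv2.HOUGH_GRADIENT,1,50,param1=60,param2=10,minRadius=r0,maxRadius=r1)
    if C is None: print('none');continue
    for a in C[0][:3]:
        u,v=a[0],a[1]+cy-60;print(u,v,a[2],(c+(u*.0005-.09)*x+(v*.0005-.13)*y).round(4))
print(x,y)
gx=np.abs(cv2.Sobel(g,cv2.CV_32F,1,0))[200:400].mean(0);gy=np.abs(cv2.Sobel(g,cv2.CV_32F,0,1))[:,110:250].mean(1)
print([(i,int(gx[i])) for i in range(40,320) if gx[i]>25 and gx[i]==gx[i-3:i+4].max()]);print([(i,int(gy[i])) for i in range(20,500) if gy[i]>15 and gy[i]==gy[i-3:i+4].max()])
from bench import state
s=state();print(s['position'],s['tool_rot'])
E
```

```text
178.5 370.5 34.4 [ 0.5633 -0.0071  0.1554]
183.5 257.5 29.3 [ 0.5754 -0.0624  0.1568]
176.5 157.5 17.8 [ 0.5814 -0.1121  0.1549]
[0.81298368 0.14600239 0.56368505] [-0.17676052  0.98425389  0.        ]
[(289, 41), (300, 28)]
[(452, 21), (460, 16)]
[0.5506218  0.00755953 0.27853084] [-1.38603565 -2.81845142 -0.00694963]
```

```bash
cat > plate.py <<'E'
from h import *
from bench import state
s=wrist('w2');print(s['position'],s['joint_vel'].round(3),state()['position']);p,w=cloud('w2.npz')
r=w[(w[...,2]>.08)&(w[...,2]<.2)&(w[...,0]<.68)&(w[...,0]>.48)&(w[...,1]>-.2)&(w[...,1]<.06)]
n=np.load('pl.npz')['n'];c=np.load('pl.npz')['c']
for k in range(5):
    q=r[abs((r-c)@n)<.004-.0004*k];c=q.mean(0);n=np.linalg.svd(q-c,full_matrices=False)[2][2];n*=np.sign(n[2])
print(c,n,np.arccos(n[2]),'yaw',np.degrees(np.arctan2(-n[1],-n[0])))
y=np.cross([0,0,1],[-n[0],-n[1],0]);y/=np.linalg.norm(y);x=np.cross(y,n)
z=np.load('w2.npz');K=z['K']
X,Y=np.meshgrid(np.arange(-90,90,.5)/1e3,np.arange(-130,130,.5)/1e3)
P=c+X[...,None]*x+Y[...,None]*y
C=P@z['R'].T+z['t'];u=(C[...,0]/C[...,2]*K[0,0]+K[0,2]).astype('f4');v=(C[...,1]/C[...,2]*K[1,1]+K[1,2]).astype('f4')
im=cv2.remap(p,u,v,cv2.INTER_LINEAR);g=cv2.GaussianBlur(cv2.cvtColor(im,cv2.COLOR_RGB2GRAY),(5,5),0)
C=cv2.HoughCircles(g[300:430],cv2.HOUGH_GRADIENT,1,50,param1=60,param2=10,minRadius=31,maxRadius=38)
for a in C[0][:2]: print(a,(c+(a[0]*.0005-.09)*x+((a[1]+300)*.0005-.13)*y).round(4))
np.savez('pl.npz',c=c,n=n,x=x,y=y)
E
python3 plate.py
```

```text
[0.5506218  0.00755953 0.27853084] [-0.084 -0.038 -0.077  0.022 -0.037  0.09 ] [0.54900949 0.00443993 0.27838745]
[ 0.5738048  -0.06120693  0.15591081] [-0.5552461  -0.09974124  0.82568363] 0.5993833781778721 yaw 10.183676740517667
[171.5  61.5  34.6] [ 0.5614 -0.0119  0.1535]
```

Request:
{"method": "servo_tool", "body": {"motion": "-1 42 19 -20 -10.6; -1 84 39 -50 -21.2; -1 126 58 -50 -31.8; -1 168 77 -50 -42.4; -1 210 97 -50 -53; -1 252 116 -50 -63.5; -1 252 116 -50 -63.5; -1 252 116 -50 -63.5; -1 252 116 -50 -63.5; -1 252 116 -50 -63.5"}}

```text
time_s: 2.7
position: [0.4905, 0.2696, 0.3296]
tool_rot: [-0.274, 3.13, -0.0]
wrist_force: [0.2, 0.6, -0.7]
width: 0.0852
```

```bash
python3 - <<'E'
from h import *
s=wrist('w3');print(s['position'],s['tool_rot'],s['joint_vel'].round(3));p,w=cloud('w3.npz')
m=(w[...,2]>.125)&(w[...,2]<.15)&(w[...,0]>.45)&(w[...,0]<.6)
n,l,st,c=cv2.connectedComponentsWithStats(m.astype('uint8'))
for i in range(1,n):
    if st[i,4]<30: continue
    P=w[l==i];t=P[P[:,2]>np.percentile(P[:,2],60)-.003];(x,y),r=cv2.minEnclosingCircle((t[:,:2]*1000).astype('f4'));print(st[i],t.mean(0).round(4),x,y,r)
E
```

```text
[0.49051704 0.26955869 0.3296377 ] [-2.73690289e-01  3.12957966e+00 -2.96192387e-04] [ 0.005  0.001  0.002 -0.001  0.001 -0.001]
[   0  138   48   79 1615] [0.5496 0.0116 0.142 ] 566.6517944335938 9.453765869140625 39.62071990966797
[159 168  27  27 557] [0.533  0.1808 0.1389] 533.5986328125 180.62875366210938 15.023721694946289
[239 179  18  20 299] [0.5274 0.2696 0.1389] 527.8172607421875 269.72650146484375 10.850005149841309
[305 182  36  34 926] [0.5238 0.3601 0.139 ] 524.7099609375 360.6541442871094 20.086393356323242
```

View pics/w3.png

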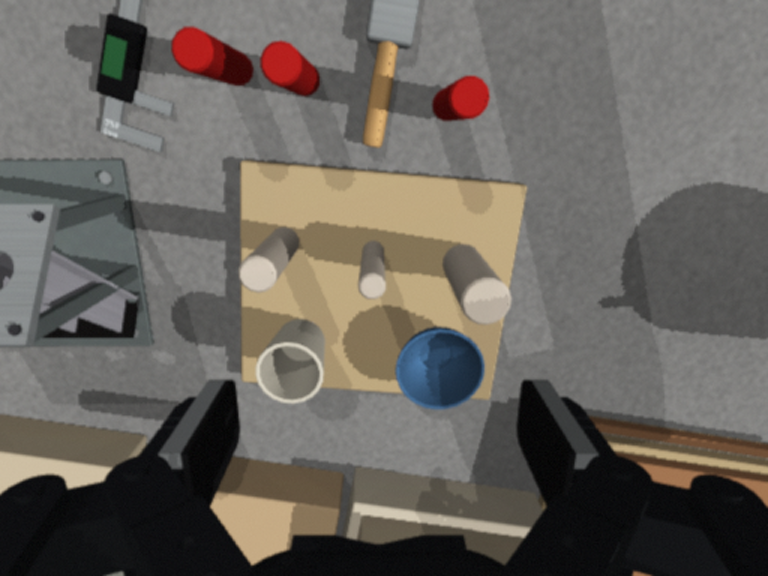

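The wrist view shows the thick rod at (485,298), thin at (372,285) and mid at (258,272). Their measured radii of 20, 10.9 and 15 mm confirm which is which. The red look-alikes stand off the shelf along the top of the picture.

Request:
{"method": "servo_tool", "body": {"motion": "-1 -25 42 50 0; -1 -49 84 90 0; -1 -49 84 150 0; -1 -49 84 205 0; -1 -49 84 237 0; -1 -49 84 237 0; 1 -49 84 237 0; 1 -49 84 237 0; 1 -49 84 237 0; 1 -49 84 237 0", "force": 25}}

```text
time_s: 4.0
position: [0.525, 0.3625, 0.0949]
tool_rot: [-0.277, 3.125, 0.002]
wrist_force: [0.6, -0.3, 6.0]
width: 0.0388
```

Request:
{"method": "servo_tool", "body": {"motion": "1 9 0 2 0; 1 17 0 2 0; 1 26 0 2.5 0; 1 35 0 3.5 0; 1 43 0 5 0; 1 51 0 7.5 0; 1 56 0 9 0; 1 60 0 10.5 0; 1 62 0 11.5 0; 1 62 0 11.5 0", "force": 20}}

```text
time_s: 5.25
position: [0.4637, 0.3519, 0.0839]
tool_rot: [-0.277, 3.125, 0.003]
wrist_force: [-1.4, -1.3, 10.6]
width: 0.0388
```

```bash
python3 - <<'E'
from h import *
from bench import *
s=state();print(s['position'],s['wrist_force'],s['tool_rot'])
p,d=camera("scene");m=camera_model("scene");np.savez('s2.npz',p=p,d=d,K=m["intrinsics"],R=m["R"],t=m["t"])
cv2.imwrite('pics/s2.png',cv2.resize(p[160:310,280:480,::-1],(800,600),interpolation=cv2.INTER_CUBIC))
E
```

```text
[0.46372438 0.35187281 0.08387389] [-1.41423248 -1.25081527 10.62816294] [-2.77342198e-01  3.12517464e+00  2.53751636e-03]
```

View pics/s2.png

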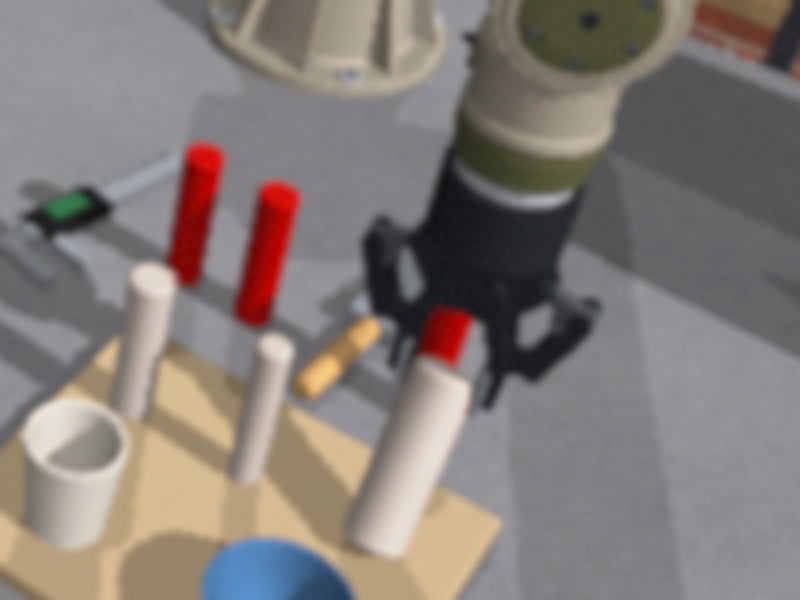

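The thick rod has pivoted in the pads, leaning with its top towards the robot, and its foot is still on the shelf at (380,535). Now I'll fit its axis.

```bash
cat >> h.py <<'E'
from scipy.optimize import least_squares
def cyl(P,r,p0,a0):
    """fit axis: point (x,y) at z=p0[2], direction (ax,ay,1)"""
    def f(v):
        a=np.array([v[2],v[3],1]);a/=np.linalg.norm(a);q=P-[v[0],v[1],p0[2]]
        return np.linalg.norm(q-np.outer(q@a,a),axis=1)-r
    s=least_squares(f,[p0[0],p0[1],a0[0]/a0[2],a0[1]/a0[2]],loss='soft_l1',f_scale=.002)
    a=np.array([s.x[2],s.x[3],1]);a/=np.linalg.norm(a)
    t=(P-[s.x[0],s.x[1],p0[2]])@a
    return np.array([s.x[0],s.x[1],p0[2]]),a,np.percentile(t,[1,99]),np.sqrt(np.mean(s.fun**2))
E
python3 - <<'E'
from h import *
p,w=cloud('s2.npz')
h=cv2.cvtColor(p,cv2.COLOR_RGB2HSV)
m=np.zeros((384,512),bool);m[248:300,362:402]=1
m&=(h[...,1]<45)&(h[...,2]>110)&(w[...,2]>.026)&(w[...,2]<.14)
P=w[m];print(len(P),P.min(0),P.max(0))
c,a,t,e=cyl(P,.02,[.48,.355,.08],[-.56,-.1,.82])
print(c,a,np.degrees(np.arccos(a[2])),t,e); n=np.load('pl.npz')['n'];print('err to gauge normal deg',np.degrees(np.arccos(a@n)),'foot on z=.018',c+a*(.018-c[2])/a[2])
E
```

```text
781 [0.45313741 0.32815092 0.02910652] [0.54137765 0.38061524 0.1386336 ]
[0.49343117 0.35628289 0.08      ] [-0.49816184 -0.08892858  0.86251173] 30.400219100332116 [-0.06061446  0.05664614] 0.0022357920034641403
err to gauge normal deg 3.9420590916217986 foot on z=.018 [0.52924058 0.36267535 0.018     ]
```

Request:
{"method": "servo_tool", "body": {"motion": "1 62 0 11 0; 1 0 0 0 0; 1 0 0 0 0; 1 0 0 0 0; 1 0 0 0 0; 1 0 0 0 0; 1 0 0 0 0; 1 0 0 0 0; 1 0 0 0 0; 1 0 0 0 0", "force": 110}}

```text
time_s: 6.55
position: [0.4626, 0.3511, 0.081]
tool_rot: [0.277, -3.129, 0.0]
wrist_force: [-0.8, -0.3, -2.4]
width: 0.0364
```

That call's first row was a slip. I wrote the old offsets, so the tool went 62 mm out and back. I'll re-measure the rod before going on.

```bash
cat > rod.py <<'E'
import sys
from h import *
from bench import *
def look(name,box,r,p0,a0,zmin,zmax):
    s=state();p,d=camera("scene");m=camera_model("scene");np.savez(name+'.npz',p=p,d=d,K=m["intrinsics"],R=m["R"],t=m["t"])
    x0,y0,x1,y1=box;cv2.imwrite(f'pics/{name}.png',cv2.resize(p[160:310,280:480,::-1],(800,600),interpolation=cv2.INTER_CUBIC))
    p,w=cloud(name+'.npz');h=cv2.cvtColor(p,cv2.COLOR_RGB2HSV)
    k=np.zeros((384,512),bool);k[y0:y1,x0:x1]=1
    k&=(h[...,1]<45)&(h[...,2]>110)&(w[...,2]>zmin)&(w[...,2]<zmax)
    P=w[k];P=P[np.linalg.norm(P-p0,axis=1)<.09]
    c,a,t,e=cyl(P,r,p0,a0);print(len(P),'tilt',np.degrees(np.arccos(a[2])),'dir',a,'rms',e,'ends',c+a*t[0],c+a*t[1],'tcp',s['position'],s['wrist_force'])
    return c,a,P,s
E
python3 - <<'E'
from rod import *
look('s3',(355,240,410,305),.02,np.array([.493,.356,.08]),[-.5,-.09,.86],.026,.15)
E
```

```text
833 tilt 52.038181994880844 dir [-0.76025541 -0.208852    0.61513621] rms 0.006566034080656387 ends [0.5728582  0.38770754 0.08159488] [0.48405473 0.36331208 0.15344735] tcp [0.46255513 0.35106422 0.08104129] [-0.83395744 -0.32038233 -2.43082191]
```

View pics/s3.png

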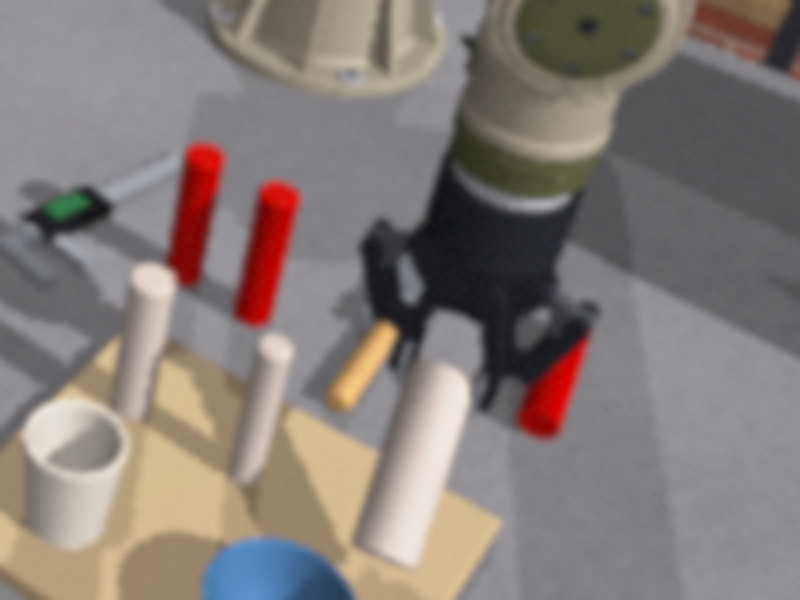

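The slip also knocked a red look-alike at (555,400) and shifted the brush. The rod is still held. I'll measure how far the brush went and refit the rod.

```bash
python3 - <<'E'
from h import *
from bench import *
p,d=camera("top");m=camera_model("top");np.savez('t2.npz',p=p,d=d,K=m["intrinsics"],R=m["R"],t=m["t"])
a=np.load('top.npz')['p'][225:300,125:260,::-1];b=p[225:300,125:260,::-1]
cv2.imwrite('pics/brush.png',cv2.resize(np.vstack([a,b]),(540,600),interpolation=cv2.INTER_CUBIC))
p,w=cloud('s3.npz');h=cv2.cvtColor(p,cv2.COLOR_RGB2HSV)
k=np.zeros((384,512),bool);k[250:303,366:400]=1
k&=(h[...,1]<45)&(h[...,2]>110)&(w[...,2]>.03)&(w[...,2]<.14)&(w[...,0]<.57)
P=w[k]
for _ in range(3):
    c,x,t,e=cyl(P,.02,[.49,.355,.08],[-.6,-.1,.8]);q=P-c;rr=np.linalg.norm(q-np.outer(q@x,x),axis=1);P=P[abs(rr-.02)<.006]
print(len(P),np.degrees(np.arccos(x[2])),x,e,c+x*t[0],c+x*t[1])
E
```

```text
821 51.574171536175406 [-0.74504031 -0.2421806   0.621501  ] 0.0015056133274134022 [0.55268325 0.37886    0.05371753] [0.46656695 0.35086729 0.1255544 ]
```

View pics/brush.png

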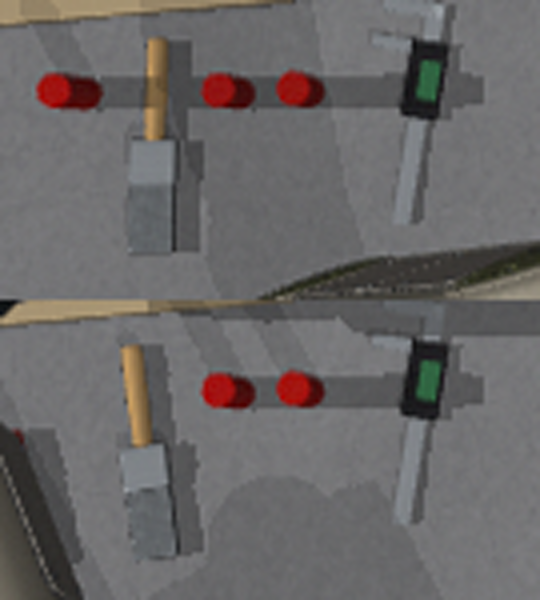

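The brush handle's end moved about 18 mm and its body about 7 mm, so it is under the 25 mm limit. The rod looks over-tilted, so I'll fit it from the wrist camera.

```bash
python3 - <<'E'
from h import *
s=wrist('w4');z=np.load('w4.npz');p,d,K=z['p'],z['d'].astype(float),z['K']
from bench import camera_model
H=camera_model('wrist')['hand_eye'];v,u=np.mgrid[:384,:512]
c=np.stack([(u-K[0,2])*d/K[0,0],(v-K[1,2])*d/K[1,1],d],-1);T=c@H[:3,:3].T+H[:3,3]
np.save('T4.npy',T);h=cv2.cvtColor(p,cv2.COLOR_RGB2HSV)
# points near tool y=0
k=(abs(T[...,1])<.021)&(T[...,2]>-.06)&(T[...,2]<.11)&(h[...,2]>90)&(h[...,1]<60)
vv,uu=np.nonzero(k);print(uu.min(),uu.max(),vv.min(),vv.max(),k.sum())
for r in range(vv.min(),vv.max(),8):
    q=T[r][k[r]];print(r,len(q),np.median(q,0).round(4) if len(q) else '',p[r,256])
E
```

```text
210 298 0 359 16044
0 47 [ 0.135  -0.0048  0.0795] [128 127 125]
8 45 [ 0.1303 -0.0048  0.0798] [125 125 124]
16 48 [ 0.1253 -0.0045  0.0796] [122 122 119]
24 47 [ 0.1204 -0.0042  0.0796] [123 124 121]
32 52 [ 0.1154 -0.0032  0.0797] [127 126 125]
40 59 [ 0.1103 -0.      0.0799] [130 129 127]
48 59 [ 0.1051 -0.      0.0798] [128 129 127]
56 59 [ 0.0998 -0.      0.0797] [123 122 121]
64 58 [ 0.0945 -0.0004  0.08  ] [124 123 121]
72 57 [ 0.0891 -0.      0.0798] [127 125 124]
80 57 [ 0.0836 -0.      0.0798] [125 125 123]
88 57 [0.0781 0.     0.0795] [129 128 126]
96 56 [0.0724 0.0004 0.0798] [124 122 120]
104 57 [0.0667 0.     0.0799] [124 124 123]
112 55 [0.0609 0.     0.0799] [126 126 125]
120 55 [0.0549 0.     0.08  ] [121 120 119]
128 54 [0.049  0.0004 0.0797] [125 126 123]
136 55 [0.0429 0.     0.0799] [126 125 124]
144 54 [ 0.0367 -0.0003  0.0796] [122 121 120]
152 53 [0.0304 0.     0.0798] [128 128 125]
160 53 [0.0241 0.0001 0.0798] [120 119 118]
168 2 [0.0177 0.0202 0.0793] [91 81 64]
176 0  [184 162 124]
184 0  [188 166 126]
192 0  [187 165 125]
200 0  [187 166 125]
208 0  [187 164 125]
216 0  [187 165 126]
224 0  [187 165 126]
232 0  [186 163 125]
240 3 [ 0.0111 -0.0036 -0.0335] [122 110  93]
248 52 [ 0.0091 -0.0005 -0.0376] [141 132 122]
256 69 [ 0.0068 -0.0012 -0.0408] [142 133 123]
264 77 [ 0.0045 -0.0003 -0.0438] [142 131 121]
272 82 [ 0.0021 -0.0006 -0.0465] [142 132 122]
280 82 [-0.0001 -0.001  -0.0493] [142 133 122]
288 84 [-0.0021 -0.0006 -0.0522] [144 136 124]
296 83 [-0.0045 -0.0008 -0.0545] [142 134 122]
304 83 [-0.0065 -0.0008 -0.0571] [143 135 123]
312 59 [-0.0091 -0.0028 -0.0588] [142 134 122]
320 19 [-0.0182  0.0129 -0.0526] [164 156 141]
328 36 [-0.0229  0.0087 -0.0522] [200 189 175]
336 53 [-0.0326  0.0043 -0.0463] [137 128 118]
344 43 [-0.0509  0.0059 -0.0319] [139 130 120]
352 34 [-0.0753  0.0085 -0.0124] [125 116 107]
```

View pics/w4.png

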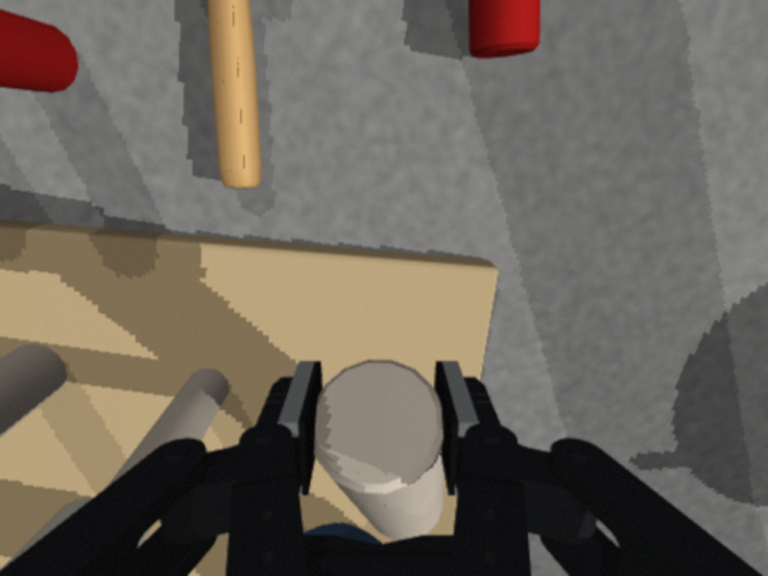

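The wrist view shows the thick rod's top cap at (380,425). The cap plane gives a 51° tilt, and the rod has slipped so the pads hold only its top end. I'll carry it to the empty batt, stand it up there, and regrasp.

Request:
{"method": "servo_tool", "body": {"motion": "1 0 0 -50 0; 1 0 0 -105 0; 1 0 0 -160 0; 1 10 -40 -180 0; 1 24 -95 -180 0; 1 39 -152 -180 0; 1 54 -209 -180 0; 1 68 -266 -180 0; 1 83 -323 -180 0; 1 97 -380 -180 0", "force": 110}}

```text
time_s: 7.95
position: [0.4335, -0.0419, 0.2614]
tool_rot: [-0.278, 3.128, -0.001]
wrist_force: [-0.1, 0.3, -3.1]
width: 0.0364
```

Request:
{"method": "servo_tool", "body": {"motion": "1 14 -54 0 0; 1 28 -108 0 0; 1 42 -162 0 0; 1 56 -216 0 0; 1 70 -270 20 0; 1 79 -300 70 0; 1 79 -306 130 0; 1 79 -306 175 0; 1 79 -306 185 0; 1 79 -306 185 0"}}

```text
time_s: 9.2
position: [0.4102, -0.3553, 0.0767]
tool_rot: [-0.278, 3.129, -0.0]
wrist_force: [0.9, -0.6, -2.1]
width: 0.037
```

```bash
cat > cap.py <<'E'
from h import *
from bench import camera_model
def cap(name,rng=(.012,-.012)):
    """upper end of held rod in tool coords: plane normal (tilt) and all-white points"""
    s=wrist(name);z=np.load(name+'.npz');p,d,K=z['p'],z['d'].astype(float),z['K']
    H=camera_model('wrist')['hand_eye'];v,u=np.mgrid[:384,:512]
    c=np.stack([(u-K[0,2])*d/K[0,0],(v-K[1,2])*d/K[1,1],d],-1);T=c@H[:3,:3].T+H[:3,3]
    h=cv2.cvtColor(p,cv2.COLOR_RGB2HSV)
    k=(abs(T[...,1])<.018)&(T[...,0]>-.03)&(T[...,0]<.05)&(T[...,2]>-.075)&(T[...,2]<-.015)&(h[...,1]<60)&(h[...,2]>80)
    P=T[k];best=None;g=np.random.default_rng(0)
    for _ in range(400):
        a=P[g.choice(len(P),3,False)];n=np.cross(a[1]-a[0],a[2]-a[0]);n/=np.linalg.norm(n)+1e-12;n*=-np.sign(n[2])
        b=abs((P-a[0])@n)<.0015
        if best is None or b.sum()>best.sum(): best=b
    q=P[best];m=q.mean(0);n=np.linalg.svd(q-m,full_matrices=False)[2][2];n*=-np.sign(n[2])
    print('cap n',best.sum(),len(P),'centre',((q.min(0)+q.max(0))/2).round(4),m.round(4),'normal',n.round(3),'tilt',np.degrees(np.arctan2(n[0],-n[2])).round(1))
    print('tcp',s['position'].round(4),'rot',s['tool_rot'].round(3),'F',s['wrist_force'].round(1),s['width'],s['time_s'])
    return m,n,s
E
python3 -c "
from cap import *
cap('w5')"
```

```text
cap n 5712 6613 centre [-0.0009 -0.0003 -0.0489] [-0.001  -0.0009 -0.0503] normal [ 0.767 -0.103 -0.634] tilt 50.4
tcp [ 0.4102 -0.3553  0.0767] rot [-0.278  3.129 -0.   ] F [ 0.9 -0.6 -2.1] 0.03695492432904885 9.2
```

Request:
{"method": "servo_tool", "body": {"motion": "1 0 0 15 0; 1 0 0 26 0; 1 -9 0 19.5 0; 1 -20 0 12 0; 1 -35 0 6 0; 1 -49 0 1.5 0; 1 -63 0 -1 0; 1 -76 0 -1.5 0; 1 -92 0 0 0; 1 -92 0 2 0", "force": 30}}

```text
time_s: 10.5
position: [0.5017, -0.3387, 0.0737]
tool_rot: [-0.28, 3.129, -0.0]
wrist_force: [-0.6, -0.9, -4.1]
width: 0.0366
```

```bash
python3 -c "
from cap import *
cap('w6')"
```

```text
cap n 5684 6607 centre [-0.0008 -0.0004 -0.0488] [-0.0009 -0.0009 -0.0501] normal [ 0.768 -0.104 -0.631] tilt 50.6
tcp [ 0.5017 -0.3387  0.0737] rot [-0.28   3.129 -0.   ] F [-0.6 -0.9 -4.1] 0.036590037106244824 10.5
```

Request:
{"method": "servo_tool", "body": {"motion": "1 40 0 -4 0; 1 85 0 0 0; 1 92 0 8 0; 1 92 0 14 0; 1 92 0 18 0; 1 92 0 20 0; 1 92 0 22 0; 1 92 0 24 0; 1 92 0 26 0; 1 92 0 26 0", "force": 20}}

```text
time_s: 11.8
position: [0.4097, -0.3558, 0.0493]
tool_rot: [0.277, -3.129, 0.003]
wrist_force: [-5.6, 0.8, 7.5]
width: 0.0361
```

The foot does contact the batt, but pressing it there can't erect the rod at this tilt because the contact lies too far ahead of the pads. Gravity helps to erect it, so I'll lift sharply up and forward with a light grip and then slow gently.

Request:
{"method": "servo_tool", "body": {"motion": "1 0 0 -4 0; 1 -25 0 -61 0; 1 -45 0 -100 0; 1 -60 0 -130 0; 1 -72 0 -152 0; 1 -80 0 -165 0; 1 -85 0 -172 0; 1 -88 0 -176 0; 1 -90 0 -178 0; 1 -90 0 -178 0", "force": 20}}

```text
time_s: 13.05
position: [0.4984, -0.3393, 0.2257]
tool_rot: [0.277, -3.129, -0.001]
wrist_force: [-0.7, 0.3, -3.9]
width: 0.0371
```

```bash
python3 -c "
from cap import *
cap('w7')"
```

```text
cap n 5766 6727 centre [-0.0008 -0.0003 -0.0483] [-0.0008 -0.0009 -0.05  ] normal [ 0.772 -0.107 -0.626] tilt 50.9
tcp [ 0.4984 -0.3393  0.2257] rot [ 2.770e-01 -3.129e+00 -1.000e-03] F [-0.7  0.3 -3.9] 0.03711638726979498 13.05
```

Request:
{"method": "servo_tool", "body": {"motion": "1 30 50 0 0; 1 47 110 0 0; 1 47 170 20 0; 1 47 225 55 0; 1 47 244 78 0; 1 47 244 80 0; 1 36 244 80 0; 1 27 244 80 0; 1 21 244 80 0; 1 19 244 80 0", "force": 40}}

```text
time_s: 14.35
position: [0.4351, -0.104, 0.1466]
tool_rot: [0.274, -3.124, 0.004]
wrist_force: [-14.3, -4.2, 7.7]
width: 0.037
```

Request:
{"method": "servo_tool", "body": {"motion": "1 -3 0 -2 0; 1 -5 0 -6 0; 1 -9 0 -10 0; 1 -13 0 -14 0; 1 -18 0 -17 0; 1 -22 0 -20 0; 1 -26 0 -23 0; 1 -30 0 -25 0; 1 -32 0 -27 0; 1 -32 0 -27 0", "force": 20}}

```text
time_s: 15.6
position: [0.4617, -0.0952, 0.1725]
tool_rot: [0.276, -3.116, -0.007]
wrist_force: [-18.5, 2.7, 9.1]
width: 0.037
```

```bash
python3 -c "
from cap import *
cap('w8')"
```

```text
cap n 6065 6405 centre [ 0.0001 -0.0002 -0.0489] [ 0.0002 -0.0008 -0.0497] normal [ 0.575 -0.042 -0.817] tilt 35.1
tcp [ 0.4617 -0.0952  0.1725] rot [ 0.276 -3.116 -0.007] F [-18.5   2.7   9.1] 0.037024396042930674 15.6
```

The tilt is now 35.1° against a target of 34.3°. I'll tighten the grip, retract, and go to a point 30 mm off the hole.

Request:
{"method": "servo_tool", "body": {"motion": "1 2 0 0 0; 1 3 0 0 0; 1 15 0 -5 0; 1 15 0 -40 0; 1 0 20 -66 0; 1 -15 45 -66 0; 1 -28 62 -56 0; 1 -28 62 -56 0; 1 -28 62 -56 0; 1 -28 62 -56 0", "force": 110}}

```text
time_s: 16.9
position: [0.4852, -0.0317, 0.2295]
tool_rot: [-0.276, 3.129, -0.001]
wrist_force: [-0.3, 0.0, -3.7]
width: 0.0367
```

```bash
python3 -c "
from cap import *
m,n,s=cap('w9')
pl=np.load('pl.npz');Rt=Rn.from_rotvec(s['tool_rot']).as_matrix()
C=np.array([.0001,-.0005,-.0489]);F=s['position']+Rt@(C-.12*n);g=np.array([.562,-.010,.1545])
print('foot in gauge xyz mm',[round(float((F-g)@pl[k])*1e3,1) for k in 'xyn'],'ang',np.degrees(np.arccos(Rt@n@pl['n'])))
print('tool axes of gauge n,x,y',(Rt.T@pl['n']).round(3),(Rt.T@pl['x']).round(3),(Rt.T@pl['y']).round(3))
"
```

```text
cap n 5983 6349 centre [ 0.0002 -0.0003 -0.0484] [ 0.0003 -0.0008 -0.0495] normal [ 0.616 -0.041 -0.787] tilt 38.1
tcp [ 0.4852 -0.0317  0.2295] rot [-2.760e-01  3.129e+00 -1.000e-03] F [-0.3  0.  -3.7] 0.03667271340941238 16.9
foot in gauge xyz mm [12.1, -3.5, 27.6] ang 4.383919258625166
tool axes of gauge n,x,y [ 0.564 -0.002 -0.826] [-0.826  0.001 -0.564] [ 0.002  1.    -0.001]
```

Request:
{"method": "servo_tool", "body": {"motion": "1 5 2 3 0; 1 10 3.5 7 0; 1 10 3.5 7 0; 1 5 3.5 14 0; 1 0 3.5 21.5 0; 1 -3 3.5 26 0; 1 -5.5 3.5 29.5 0; 1 -7 3.5 31.5 0; 1 -8 3.5 33 0; 1 -8 3.5 33 0", "force": 80}}

```text
time_s: 18.2
position: [0.4904, -0.0264, 0.199]
tool_rot: [0.277, -3.128, 0.003]
wrist_force: [-12.8, -1.7, 19.3]
width: 0.0366
```

```bash
cat > off.py <<'E'
from cap import *
def off(name,C0,g,L=.12):
    m,n,s=cap(name);pl=np.load('pl.npz');Rt=Rn.from_rotvec(s['tool_rot']).as_matrix()
    F=s['position']+Rt@(np.array(C0)-L*n);g=np.array(g)
    print('foot in gauge xyz mm',[round(float((F-g)@pl[k])*1e3,1) for k in 'xyn'],'ang',np.degrees(np.arccos(Rt@n@pl['n'])))
    print('F gauge xyz',[round(float(s['wrist_force']@pl[k]),1) for k in 'xyn'])
E
python3 -c "
from off import *
off('w10',[.0001,-.0005,-.0487],[.562,-.010,.1545])"
```

```text
cap n 5997 6360 centre [ 0.0002 -0.0003 -0.0487] [ 0.0003 -0.0008 -0.0497] normal [ 0.612 -0.039 -0.79 ] tilt 37.7
tcp [ 0.4904 -0.0264  0.199 ] rot [ 2.770e-01 -3.128e+00  3.000e-03] F [-12.8  -1.7  19.3] 0.03655113405316506 18.2
foot in gauge xyz mm [-1.1, 0.6, -1.4] ang 3.946786817869758
F gauge xyz [0.2, 0.6, 23.2]
```

```bash
python3 - <<'E'
from h import *
pl=np.load('pl.npz');c,n,x,y=[pl[k] for k in'cnxy']
X,Y=np.meshgrid(np.arange(-90,90,.5)/1e3,np.arange(-130,130,.5)/1e3);P=c+X[...,None]*x+Y[...,None]*y
z0=np.array([.562,-.010,.1545]);print('cur in px',((z0-c)@x+.09)*2000,((z0-c)@y+.13)*2000)
R=[]
for f in('w1','w2','top','w10'):
    z=np.load(f+'.npz');K=z['K'];C=P@z['R'].T+z['t'];u=(C[...,0]/C[...,2]*K[0,0]+K[0,2]).astype('f4');v=(C[...,1]/C[...,2]*K[1,1]+K[1,2]).astype('f4')
    im=cv2.remap(z['p'],u,v,cv2.INTER_CUBIC);R.append(im[:,:,::-1])
    p,w=cloud(f+'.npz');h=((w-c)@n).astype('f4');hm=cv2.remap(h,u,v,cv2.INTER_NEAREST)
    pm=(abs(hm)<.004)
    m=(hm<-.006).astype('uint8');N,l,st,ce=cv2.connectedComponentsWithStats(m)
    print(f,[(st[i].tolist(),ce[i].round(1).tolist()) for i in range(1,N) if 700<st[i,4]<6000 and 120<ce[i][0]<240])
cv2.imwrite('pics/r4.png',cv2.resize(np.hstack(R[:3]),None,fx=.74,fy=.74))
E
```

```text
cur in px 174.172109519347 364.9747180568264
w1 [([155, 134, 39, 36, 934], [173.8, 152.3]), ([150, 227, 49, 49, 1768], [174.2, 251.0]), ([142, 331, 65, 66, 3201], [173.9, 363.5])]
w2 [([155, 136, 38, 35, 943], [173.9, 152.3]), ([150, 227, 49, 49, 1761], [174.2, 251.1]), ([142, 331, 65, 66, 3209], [174.0, 363.6])]
top [([155, 123, 34, 41, 988], [170.7, 143.8]), ([146, 216, 52, 56, 1929], [172.7, 243.9]), ([137, 324, 69, 71, 3396], [171.4, 358.9])]
w10 []
```

View pics/r4.png

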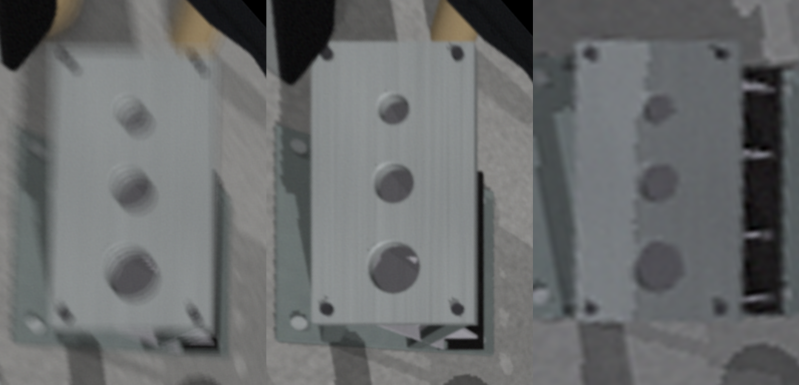

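The sharp middle panel puts the hole within 2 mm of my estimate, so step 1 holds: about 23 N, foot within 3 mm of the axis, 4° off square. Next I'll use the plate's front edge again to bring the rod nearly upright.

Request:
{"method": "servo_tool", "body": {"motion": "1 12 0 -17 0; 1 23 0 -33 0; 1 60 -25 -33 0; 1 73 -53 0 0; 1 73 -53 35 0; 1 73 -53 35 0; 1 64 -53 35 0; 1 56 -53 35 0; 1 51 -53 35 0; 1 49 -53 35 0", "force": 60}}

```text
time_s: 19.5
position: [0.4495, -0.0877, 0.1636]
tool_rot: [0.276, -3.121, 0.007]
wrist_force: [-24.8, -4.0, 23.7]
width: 0.0366
```

Request:
{"method": "servo_tool", "body": {"motion": "1 -5 0 -4 0; 1 -9 0 -7 0; 1 -14 0 -10.5 0; 1 -19 0 -13.5 0; 1 -29 0 -19 0; 1 -40 0 -23.5 0; 1 -51 0 -27 0; 1 -60 0 -29 0; 1 -66 0 -30 0; 1 -68 0 -30 0", "force": 20}}

```text
time_s: 20.75
position: [0.5198, -0.0752, 0.1934]
tool_rot: [0.278, -3.128, 0.004]
wrist_force: [-9.8, -1.6, 10.4]
width: 0.0365
```

```bash
python3 -c "
from cap import *
cap('w11')"
```

```text
cap n 5773 7932 centre [ 0.0058 -0.0003 -0.0537] [ 0.0069 -0.0007 -0.0539] normal [ 0.042  0.007 -0.999] tilt 2.4
tcp [ 0.5198 -0.0752  0.1934] rot [ 0.278 -3.128  0.004] F [-9.8 -1.6 10.4] 0.03651096781471045 20.75
```

Request:
{"method": "servo_tool", "body": {"motion": "1 2 0 -30 0; 1 10 -30 -60 0; 1 23 -90 -60 0; 1 36 -150 -60 0; 1 50 -210 -40 0; 1 53 -244 0 0; 1 53 -245 55 0; 1 53 -245 95 0; 1 53 -245 110 0; 1 53 -245 112 0", "force": 40}}

```text
time_s: 22.05
position: [0.5129, -0.3256, 0.0803]
tool_rot: [-0.279, 3.128, -0.002]
wrist_force: [0.8, -0.4, -2.6]
width: 0.0366
```

Now I'll lower to contact, press lightly with a low grip to level the rod, open slowly, and retreat straight up.

Request:
{"method": "servo_tool", "body": {"motion": "1 0 0 2 0; 1 0 0 4 0; 1 0 0 6 0; 1 0 0 6 0; 1 0 0 5 0; 0 0 0 5 0; -0.3 0 0 5 0; -1 0 0 5 0; -1 0 0 5 0; -1 0 0 5 0", "force": 20}}

```text
time_s: 23.3
position: [0.5112, -0.3254, 0.0738]
tool_rot: [0.277, -3.129, -0.0]
wrist_force: [-0.9, 0.2, -0.1]
width: 0.0852
```

```bash
python3 -c "
from cap import *
cap('w12')"
```

```text
cap n 5402 8541 centre [-0.0071 -0.0003 -0.0596] [-0.006  -0.0014 -0.0598] normal [-0.016  0.011 -1.   ] tilt -0.9
tcp [ 0.5112 -0.3254  0.0738] rot [ 0.277 -3.129 -0.   ] F [-0.9  0.2 -0.1] 0.08521778111645412 23.3
```

Request:
{"method": "servo_tool", "body": {"motion": "-1 0 0 -55 0; -1 0 0 -115 0; -1 0 0 -175 0; -1 -13 50 -190 0; -1 -27 110 -190 0; -1 -40 170 -190 0; -1 -53 230 -190 0; -1 -67 290 -190 0; -1 -80 350 -190 0; -1 -94 410 -190 0", "force": 20}}

```text
time_s: 24.6
position: [0.5316, 0.0967, 0.2642]
tool_rot: [-0.277, 3.129, -0.0]
wrist_force: [1.1, -0.5, 0.2]
width: 0.0854
```

Request:
{"method": "servo_tool", "body": {"motion": "-1 -8 45 0 0; -1 -16 85 20 0; -1 -16 85 70 0; -1 -16 85 125 0; -1 -16 85 158 0; -1 -16 85 168 0; -1 -16 85 168 0; 1 -16 85 168 0; 1 -16 85 168 0; 1 -16 85 168 0", "force": 20}}

```text
time_s: 25.85
position: [0.5332, 0.1813, 0.097]
tool_rot: [-0.277, 3.128, 0.0]
wrist_force: [-0.4, -0.0, -0.6]
width: 0.0321
```

```bash
python3 -c "
from cap import *
cap('w13')"
```

```text
cap n 2694 4037 centre [-0.0002 -0.0006 -0.0418] [ 0.0006 -0.0008 -0.042 ] normal [ 0.025  0.001 -1.   ] tilt 1.4
tcp [0.5332 0.1813 0.097 ] rot [-0.277  3.128  0.   ] F [-0.4 -0.  -0.6] 0.03214562183482388 25.85
```

Request:
{"method": "servo_tool", "body": {"motion": "1 0 0 1 0; 1 5 0 2 0; 1 13 0 2 0; 1 21 0 2.5 0; 1 29 0 3.5 0; 1 37 0 5 0; 1 45 0 7 0; 1 52 0 9.5 0; 1 58 0 12.5 0; 1 60 0 13.5 0", "force": 20}}

```text
time_s: 27.15
position: [0.4737, 0.1708, 0.084]
tool_rot: [-0.277, 3.127, 0.0]
wrist_force: [-2.6, -1.3, 8.2]
width: 0.029
```

```bash
python3 -c "
from cap import *
cap('w14')"
```

```text
cap n 3167 3466 centre [-0.0006 -0.001  -0.0443] [-0.0001 -0.0009 -0.0449] normal [ 0.498  0.003 -0.867] tilt 29.9
tcp [0.4737 0.1708 0.084 ] rot [-0.277  3.127  0.   ] F [-2.6 -1.3  8.2] 0.028976053928972945 27.15
```

Request:
{"method": "servo_tool", "body": {"motion": "1 0 0 -1 0; 1 0 0 -3 0; 1 0 0 -40 0; 1 0 0 -100 0; 1 5 -20 -154 0; 1 10 -75 -154 0; 1 16 -135 -154 0; 1 22 -185 -154 0; 1 22 -194 -154 0; 1 22 -194 -154 0", "force": 100}}

```text
time_s: 28.45
position: [0.4855, -0.0243, 0.236]
tool_rot: [0.275, -3.128, -0.001]
wrist_force: [0.7, 0.1, -2.3]
width: 0.0267
```

```bash
python3 -c "
from off import *
off('w15',[-.0003,-.0009,-.0446],[.5616,-.0118,.154])"
```

```text
cap n 3100 3955 centre [-0.0009 -0.     -0.0439] [-0.0004 -0.0008 -0.0446] normal [ 0.456  0.005 -0.89 ] tilt 27.1
tcp [ 0.4855 -0.0243  0.236 ] rot [ 2.750e-01 -3.128e+00 -1.000e-03] F [ 0.7  0.1 -2.3] 0.02667575239792617 28.45
foot in gauge xyz mm [-7.2, -0.4, 28.8] ang 7.2863179937104485
F gauge xyz [-0.7, -0.0, -2.3]
```

Request:
{"method": "servo_tool", "body": {"motion": "1 -3 0.4 -2 0; 1 -6 0.4 -4 0; 1 -6 0.4 -4 0; 1 -11 0.4 3 0; 1 -16 0.4 10.5 0; 1 -20 0.4 16.5 0; 1 -23 0.4 21 0; 1 -25.5 0.4 24.5 0; 1 -28 0.4 28 0; 1 -28 0.4 28 0", "force": 60}}

```text
time_s: 29.75
position: [0.5132, -0.019, 0.2081]
tool_rot: [0.277, -3.129, 0.0]
wrist_force: [-0.2, -1.1, -3.3]
width: 0.0266
```

```bash
python3 -c "
from off import *
off('w16',[-.0003,-.0009,-.0446],[.5616,-.0118,.154])"
```

```text
cap n 3131 3937 centre [-0.0008 -0.     -0.0437] [-0.0002 -0.0008 -0.0445] normal [ 0.459  0.004 -0.889] tilt 27.3
tcp [ 0.5132 -0.019   0.2081] rot [ 0.277 -3.129  0.   ] F [-0.2 -1.1 -3.3] 0.026635894549911457 29.75
foot in gauge xyz mm [0.8, 0.1, -10.2] ang 7.089933742053185
F gauge xyz [-2.2, -1.0, -2.5]
```

Request:
{"method": "servo_tool", "body": {"motion": "1 -0.5 0 6 0; 1 -1 0 12 0; 1 -1 0 18 0; 1 -1.5 0 23 0; 1 -5 0 30 0; 1 -9 0 36 0; 1 -13 0 42 0; 1 -17 0 48 0; 1 -20 0 53 0; 1 -20 0 53 0", "force": 30}}

```text
time_s: 31.05
position: [0.5337, -0.0152, 0.1548]
tool_rot: [-0.278, 3.129, 0.0]
wrist_force: [5.1, 0.7, -1.8]
width: 0.0269
```

```bash
python3 -c "
from off import *
off('w17',[-.0003,-.0009,-.0446],[.5616,-.0118,.154])"
```

```text
cap n 3135 3952 centre [-0.0004 -0.     -0.0439] [ 0.     -0.0008 -0.0443] normal [ 0.513  0.001 -0.858] tilt 30.9
tcp [ 0.5337 -0.0152  0.1548] rot [-0.278  3.129  0.   ] F [ 5.1  0.7 -1.8] 0.02690955044799246 31.05
foot in gauge xyz mm [-4.6, 0.5, -66.6] ang 3.4719151596622773
F gauge xyz [3.3, -0.3, -4.4]
```

Request:
{"method": "servo_tool", "body": {"motion": "1 0 0 0 0; -1 0 0 0 0; -1 0 0 0 0; -1 0 0 0 0; -1 0 0 0 0; -1 0 0 0 0; -1 5 0 -15 0; -1 10 0 -50 0; -1 20 0 -90 0; -1 20 0 -90 0", "force": 30}}

```text
time_s: 32.35
position: [0.5148, -0.0193, 0.2503]
tool_rot: [-0.276, 3.122, -0.003]
wrist_force: [0.4, 0.2, -0.6]
width: 0.0854
```

```bash
python3 - <<'E'
from h import *
from bench import *
s=wrist('w18');print(s['position'],s['wrist_force'],s['width'],s['time_s'])
for n in('scene','top'):
    p,d=camera(n);m=camera_model(n);np.savez(n+'E.npz',p=p,d=d,K=m["intrinsics"],R=m["R"],t=m["t"])
    if n=='scene': a=cv2.resize(p[:,:,::-1],(512,384))
w=np.load('w18.npz')['p'][:,:,::-1];cv2.imwrite('pics/end.png',cv2.resize(np.hstack([a,w]),(800,300),interpolation=cv2.INTER_AREA))
p,W=cloud('sceneE.npz')
for (u0,v0,u1,v1,nm) in [(150,150,240,200,'thick')]:
    pass
p,W=cloud('topE.npz');z=W[...,2];k=(z>.12)&(z<.15)
n,l,st,c=cv2.connectedComponentsWithStats(k.astype('uint8'))
for i in range(1,n):
    P=W[l==i]
    if 20<st[i,4]<400: print(st[i],P.mean(0).round(3))
E
```

```text
[ 0.51479819 -0.01928295  0.25026928] [ 0.38747154  0.24153666 -0.64492038] 0.08537842117024484 32.35
[195 132   9   8  29] [0.763 0.12  0.122]
[251 185  32  20 286] [ 0.555 -0.129  0.134]
[  0 192  20  47 361] [0.479 0.745 0.131]
[408 197  41  85 275] [ 0.402 -0.619  0.135]
[150 199   7   7  39] [0.526 0.267 0.135]
[324 202  12  12 112] [ 0.514 -0.327  0.132]
[  0 326  47  58 285] [0.049 0.612 0.135]
[228 345  23  13  45] [ 0.056 -0.027  0.131]
```

View pics/end.png

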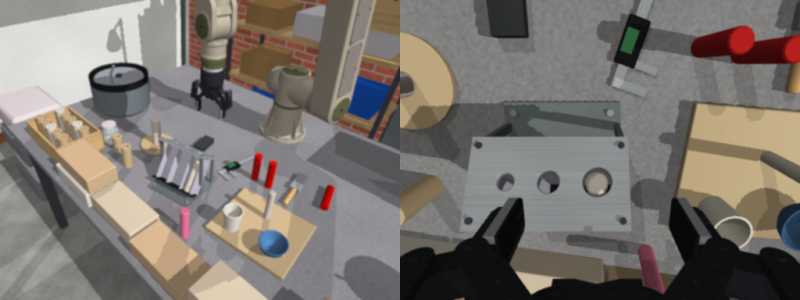

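The thick rod stands on the batt and the thin one is in place on the shelf. The middle rod's white end shows inside the largest hole at (597,185), so I'll check its depth.

```bash
python3 - <<'E'
from h import *
pl=np.load('pl.npz')
s=wrist('w19');p,w=cloud('w19.npz');g=np.array([.5616,-.0118,.154])
q=w-g;gx,gy,gz=[q@pl[k] for k in'xyn']
k=(abs(gx)<.03)&(abs(gy)<.025)&(gz<-.008)&(gz>-.06)
P=np.stack([gx,gy,gz],-1)[k];c=p[k];b=c.min(1)>110
print(k.sum(),b.sum(),P[b].mean(0),np.percentile(P[b],[5,50,95],axis=0).round(4))
E
```

```text
878 509 [-0.00140665  0.00066721 -0.02862288] [[-0.0122 -0.009  -0.0299]
 [-0.0013  0.0008 -0.0284]
 [ 0.009   0.0097 -0.0273]]
```

```bash
python3 -c "
from bench import *
print(close_job(),state()['time_s'])"
```

```text
the job is handed in; nothing more can be done
the job is handed in; nothing more can be done
```

The job is handed in at about 32.5 s of the 70 s allowed. One mistyped move disturbed things it shouldn't have.

**Thickest rod:** The plate stopped it. I pushed with about 23 N, with the foot within about 3 mm of the hole's axis, 4° off square. It now stands let go on the batt, about 2 mm from the centre by the top camera. Its tilt was about 1° when I let go.

**Middle rod:** It went in without resistance, and I pushed it half-way (centre about 7 mm below the upper face, 3.5° off the axis). Let go there, it slid to the stop. Its top end is 28 mm below the upper face, so its centre is about 88 mm below and about 1.5 mm off the axis.

**Thinnest rod:** It still stands upright on the shelf. The top camera put it within 2 mm of where it was at the start.

**What went wrong:**
- **Mistyped move:** one row of a move sent the tool about 60 mm the wrong way. It knocked over a red look-alike and nudged the brush: the handle's end by about 18 mm and the body by about 7 mm. I judged that by eye from one top picture, so it appears to be inside the 25 mm limit but is not certain.
- **Re-tilting the thick rod:** the same slip over-tilted the thick rod to about 51°. An attempt to erect it on the batt failed, so I set the angle again against the front edge of the gauge plate.

I also ran a few pictures past the viewing budget of 10 (11 in all).

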